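# Fill the watch-case tray, lugs all one way

## Robot

A 7-joint arm with a two-finger parallel gripper is mounted at the origin on a cart in front of the work surface, level with it; the furniture and walls round the work are solid. World frame = base frame: x ahead of the robot, y to its left, z up, the work surface at z = 0. Lengths are in m, angles in rad, forces in N, time in s.
With the tool pointing down it reaches from about 0.425 to 0.875 m from the base axis. Payload 4.7 kg.
Tool frame: the origin (TCP) lies on the centre line of the jaws, within the pads' length; the fingertips stand 14 mm ahead of it and the grasp point (between the pads) lies 5 mm behind it; z points along the fingers, x is the direction in which the jaws open and shut, and the axes are right-handed (so a half turn about z gives the same grasp; the last joint's range is limited). The gripper opens to 87 mm and grips with 3 to 60 N. Pads are 19 mm wide; open, the fingers measure 117 mm over their backs; the gripper's body (75 mm by 190 mm) begins 51 mm behind the grasp point.
Start: joints at [-1.154, 0.321, -0.07, 1.45, 0.023, 1.371, -0.057], TCP at [0.255, 0.598, 0.202] pointing down, gripper open.
Joint ranges: [-2.86, 2.86], [-0.3, 2.09], [-1.38, 1.24], [0.06, 2.45], [-1.56, 4.7], [0.09, 2.05], [-2.69, 2.69]. Speed limits (rad/s): [2.57, 2.57, 3.14, 3.14, 3.14, 3.14, 3.14].

## Interface

Orientations are given as a rotation vector (axis times angle).
In Python, from bench import ctrl gives the robot as it stands.
- The arm moves only by the tool drive_tool, never from a script. Its argument "rows" is a list that holds one entry, the list of rows, each a list of 5 numbers: the shift along the tool's x, y, z scaled (see below), then the turn about the tool's z scaled (see below), then the closure in counts, from 0 (fully open) to 255 (shut). In form: [[[dx, dy, dz, spin, jaw], ...]]. A call has 1 to 20 rows; each row is the pose to reach, as a shift and turn from the pose commanded when the call began, along the tool's axes at that moment, turning the shorter way round; what a row does not reach only later rows make up. The controller multiplies each number of a shift by 300 mm and each number of a turn by pi rad. A row lasts 1/8 s, in which the tool goes at most 62.5 mm and 10.7 degrees, less where a joint would pass 70% of its speed; a pose out of reach is approached as far as the arm can. A call with a number of a shift or a turn outside -1 to 1 is refused whole. A call with a gripper value outside its range is refused whole. The fingers move at their own pace and stop on an object; "grip_force" is the grip in N (left out, the last holds). Time passes only in rows, so rows that repeat a pose let the fingers close. It gives the time, the measured TCP pose, the force and the opening at its end, in the units of the state.
- ctrl.get_state(): the state, without advancing time (a new reading comes with each control period).
- ctrl.get_image(name): name is "scene" or "side" or "wrist"; returns a dict with "img" (400x640x3 uint8, blue, green, red), "camera_matrix" (3x3 intrinsics, pixels), "k1" (the pictures are not rectified: a ray, as slopes to the right and down, at radius r is drawn at 1 + k1 r^2 times it, then the intrinsics apply), "R" (3x3) and "t" (3): a world point X has camera coordinates R X + t. Camera axes: x right, y down, z forward; pixel columns grow to the right and rows downward; lengths in m; the calibration is good to about 2 mm. A picture is of the moment at which its call begins. There is no depth.
- ctrl.close_job(): hands the job in, once; it reports no verdict.
The state is a dict: "time": time; "joint_positions": joint angles; "qd": joint speeds; "joint_torque": joint torques, N m; "position": TCP position; "tool_rot": TCP orientation; "ft_force": force on the tool from outside, world axes, zero at the start; "torque": the same for the moment, N m; "grip_width": opening from 0.0 (shut) to 1.0 (fully open).
Only numpy, scipy, OpenCV 4.12 (cv2) and the standard library are available. Lean on these libraries where they do the work, as an engineer would, in place of code of your own. Each camera call takes 0.05 s, during which the arm holds its last target.

## Task

Pick up the watch case lying loose on the open bench top and lay it face up in the empty pocket of the small two-pocket tray, turned so that its two lugs point the same way as those of the watch case already in the tray. It must lie flat on the pocket floor, and the case already there must stay as it is.

Things in the scene. Friction and masses are not known exactly. Their poses are not given: they have to be found in the camera images.
- loose_case_mid (a point): Loose steel watch case lying face up on the bench: round, black bezel, dark dial, 44 mm across, 17 mm thick, 0.058 kg, two stubby lugs on one side only. Point: centre of the round body, half-way up (8.5 mm above its underside). z up out of the dial; lugs at -x, reaching 27 mm from the point, 12 to 17 mm to either side in y. Grip the free flanks at +y and -y, 44 mm apart.
- loose_case_lugs (a point): A point between the two lugs of the loose watch case, 23 mm from loose_case_mid along -x, with the same axes: from loose_case_mid to this point is the direction in which its lugs point. (Mind the fixed lever press at the back left: the red ball on its lever stands out towards the robot, at about x 0.52, y 0.28, 0.32 m above the bench. Draw in and pass in front of it.)
- pocket_pad: Thin 38 mm cork pad (no effect on contact) in the empty pocket of the fixed grey tray, 151 x 74 mm. Origin: centre of the pocket floor, 4 mm above the bench; z up, x along the tray. Pocket 68 (x) by 64 (y) mm inside; rim 5 mm wide, 6 mm above the floor, with 40 mm finger gaps in the +y and -y sides. Lugs must point along -x. The other pocket is 73 mm away along +x or -x.
- seated_case_mid (a point): The watch case already in the tray, equal to the loose one: the point is the centre of its round body, half-way up; its lugs lie at its -x (the same direction as the tray's -x within about 3 degrees).
Things that resemble listed ones, but are neither listed nor needed, are in the scene too. What is shaped like the part that bears loose_case_mid but blue, green or turquoise is not meant.

How it is judged:
At the end, for the whole second after the job is handed in: The loose case is released and lies flat and face up on the floor of the empty pocket (centre within 15 mm of the pocket's centre, tilt under about 8 degrees), its lugs pointing along the tray's -x like those of the seated case, within 20 degrees; the seated case is within 15 mm of where it was (horizontal distance between loose_case_mid and pocket_pad below 0.015 m and z of loose_case_mid in the frame of pocket_pad below 0.012 m and angle between loose_case_mid's own z axis and vertical below 0.15 rad and angle between the x axis of loose_case_mid and the x axis of pocket_pad, either way round below 0.35 rad and x of loose_case_lugs in the frame of pocket_pad below -0.005 m and contact force between loose_case and the fingers below 0.05 N and distance of seated_case_mid from where it was at the start of the episode below 0.015 m); the robot touches nothing.
It fails at once if the case already in the tray is knocked out of its place (distance of seated_case_mid from where it was at the start of the episode above 0.02 m).
It also fails if it takes over 35 s, if anything falls off the work surface, if the arm or the gripper's body presses on something with over 40 N, if the wrist force passes 120 N, or if a joint passes its speed limit or range.

## Working session

There is one attempt and no reset: what is moved stays moved. The work goes in short steps, Python scripts to look and compute and a tool call to move; the robot and the scene stay as the last step left them, time stands still between calls to the robot, and variables do not carry over. Pictures are saved under pics/ and viewed, and the job is handed in when it is done.

Besides the shell and the picture viewer there is one more tool, called after ">>>" as name(argument=value, ...) on one line, values as JSON. drive_tool: Moves the arm, as the interface text tells. Its arguments: {"type":"object","properties":{"rows":{"type":"array"},"grip_force":{"type":"number"}},"required":["rows"]}

```bash
mkdir -p pics; cat > h.py <<'E'
from bench import ctrl
import cv2, numpy as np
def shot(n,tag):
    d=ctrl.get_image(n); cv2.imwrite(f'pics/{tag}.png',d['img']); np.savez(f'pics/{tag}.npz',**{k:np.array(v) for k,v in d.items()}); return d
def ray(d,u,v):
    K=np.array(d['camera_matrix']);k=float(d['k1'])
    p=cv2.undistortPoints(np.array([[[u,v]]],float),K,np.array([k,0,0,0.]))[0,0]
    R=np.array(d['R']);t=np.array(d['t'])
    return -R.T@t, R.T@np.array([p[0],p[1],1])
def onz(d,u,v,z):
    c,r=ray(d,u,v); return c+r*(z-c[2])/r[2]
def load(tag): return dict(np.load(f'pics/{tag}.npz'))
E
python3 - <<'E'
from h import *
print(ctrl.get_state())
for n in ("scene","side","wrist"):
    d=shot(n,n+"0"); print(n,-np.array(d['R']).T@d['t'],d['k1'])
E
```

```text
{'time': 0.0, 'joint_positions': array([-1.153927  ,  0.32181228, -0.07010485,  1.451661  ,  0.02259601,
        1.37081518, -0.05688311]), 'qd': array([-7.77425654e-04,  5.89365507e-05,  1.26980651e-03,  1.29627129e-03,
        2.32011063e-04,  1.48232915e-03, -1.30390331e-04]), 'joint_torque': array([-1.39634226e-04, -4.91296327e+01, -4.04075654e-01, -3.12525487e+01,
       -6.38505793e-02,  4.38332255e-02,  1.84499399e-04]), 'position': array([0.25458127, 0.59742521, 0.20117571]), 'tool_rot': array([ 2.61989774e+00,  1.73166568e+00, -2.42051375e-03]), 'ft_force': array([-0.11773517,  0.25301458, -0.67234205]), 'torque': array([-0.01024266,  0.02864625,  0.02271848]), 'grip_width': 0.999405310420873}
scene [ 0.07000566 -0.66885249  0.52188113] 0.029683462747368963
side [0.33141522 0.63526558 0.49871847] -0.15735591829540918
wrist [0.18916443 0.62650922 0.38379329] -0.07947489707598729
```

View pics/scene0.png

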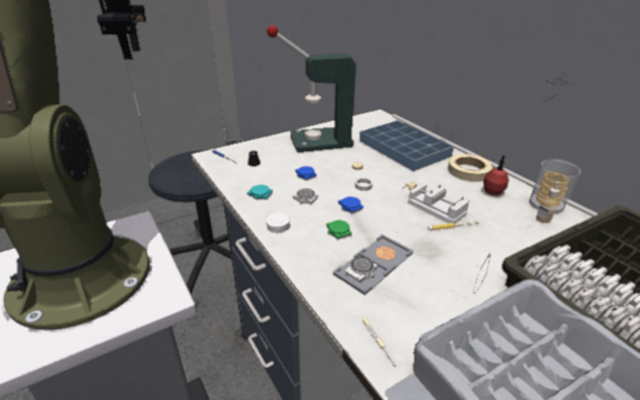

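View pics/side0.png

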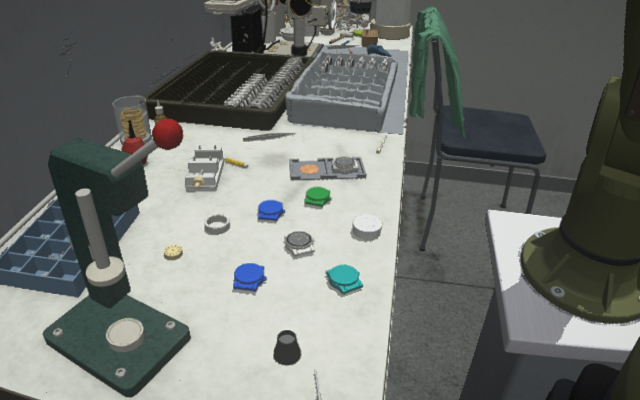

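View pics/wrist0.png

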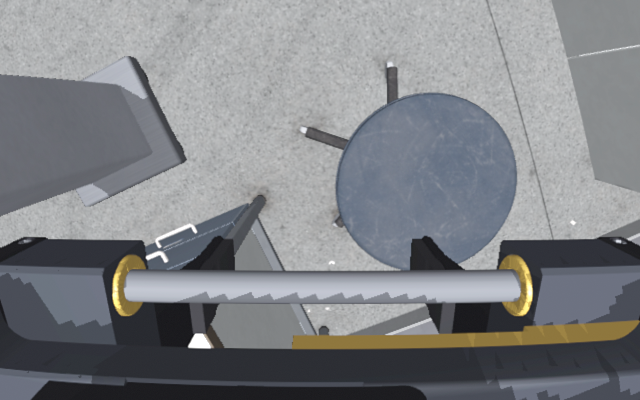

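The loose grey case is at scene (305,196) and side (298,242). The tray's cork pad is at scene (386,253) and side (310,168), and the seated case at scene (361,264) and side (345,163). I'll zoom in on these.

```bash
python3 - <<'E'
from h import *
def crop(t,x,y,w,h,s): 
    i=cv2.imread(f'pics/{t}.png')[y:y+h,x:x+w]; return cv2.resize(i,None,fx=s,fy=s,interpolation=cv2.INTER_CUBIC)
a=np.hstack([crop('scene0',280,175,50,40,8),crop('side0',273,222,50,40,8)])
b=np.hstack([crop('scene0',325,225,100,70,4),crop('side0',280,140,100,70,4)])
cv2.imwrite('pics/z.png',np.vstack([a,b]))
s,d=load('scene0'),load('side0')
print('loose',onz(s,305,195,.013),onz(d,298,240,.013))
print('pad',onz(s,386,253,.004),onz(d,310,168.5,.004))
print('seat',onz(s,361,264,.021),onz(d,345,163,.021))
E
```

```text
loose [0.46378537 0.01782623 0.013     ] [0.46978908 0.02002251 0.013     ]
pad [ 0.50065882 -0.22844606  0.004     ] [ 0.49925792 -0.2286416   0.004     ]
seat [ 0.42863161 -0.24305053  0.021     ] [ 0.42905099 -0.23557441  0.021     ]
```

View pics/z.png

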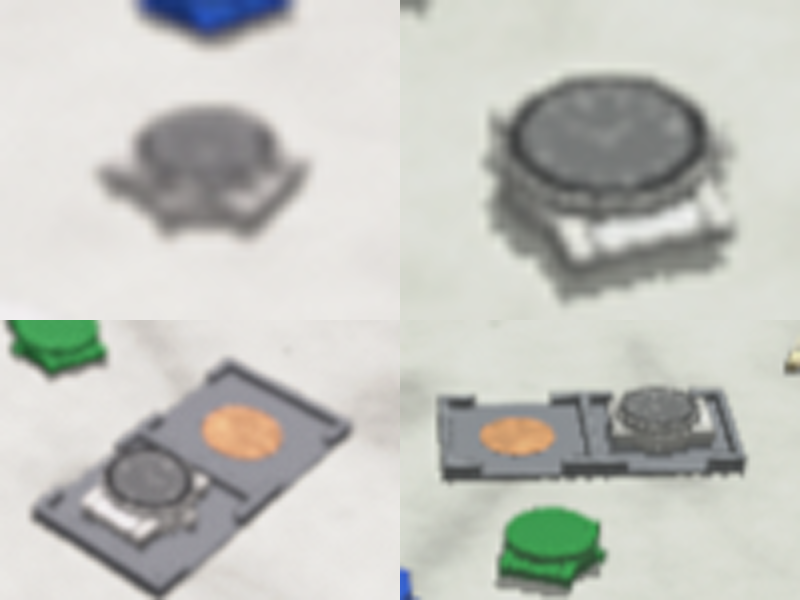

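```bash
python3 - <<'E'
from h import *
s,d,w=load('scene0'),load('side0'),load('wrist0')
for n,(u,v) in dict(l1=(294.3,254),l2=(313.6,250)).items(): print(n,onz(d,u,v,.004))
print('dial',onz(d,273+210/8,222+133/8,.017), onz(s,280+207/8,175+145/8,.017))
# tray corners, rim z=.010
for (u,v) in [(440,398),(722,390),(745,460),(443,470)]: print('side corner',onz(d,280+(u-400)/4,140+(v-320)/4,.01))
for (u,v) in [(228,362),(350,428),(160,590),(35,512)]: print('scene corner',onz(s,325+u/4,225+(v-320)/4,.01))
print(w['R'][2], onz(w,320,200,0),onz(w,320,100,0), w['camera_matrix'])
E
```

```text
l1 [0.47036764 0.04503523 0.004     ]
l2 [0.44249539 0.02909656 0.004     ]
dial [0.46746118 0.02117783 0.017     ] [0.46641124 0.0182747  0.017     ]
side corner [ 0.54525674 -0.24706737  0.01      ]
side corner [ 0.40259809 -0.28634556  0.01      ]
side corner [ 0.38344188 -0.21550452  0.01      ]
side corner [ 0.52702062 -0.17542346  0.01      ]
scene corner [ 0.52315477 -0.18780784  0.01      ]
scene corner [ 0.5408888  -0.25737218  0.01      ]
scene corner [ 0.39981661 -0.29417609  0.01      ]
scene corner [ 0.38057507 -0.22748899  0.01      ]
[ 0.2389576  -0.10355337 -0.9654926 ] [0.27978347 0.58483471 0.        ] [0.18080418 0.62710035 0.        ] [[356.22510348   0.         321.9590941 ]
 [  0.         356.22510348 203.31449923]
 [  0.           0.           1.        ]]
```

```bash
cat >> h.py <<'E'
from scipy.spatial.transform import Rotation as Ro
def plan(targets, P=None, yaw0=None):
    st=ctrl.get_state(); R=Ro.from_rotvec(st['tool_rot']).as_matrix(); p=st['position'] if P is None else np.array(P)
    y0=np.degrees(np.arctan2(R[1,0],R[0,0])); print('t',st['time'],'yaw',y0,'pos',p,'z',R[:,2],'F',st['ft_force'],'w',st['grip_width'],'q',np.round(st['joint_positions'],2))
    for x,y,z,a in targets:
        s=R.T@(np.array([x,y,z])-p)/.3; da=(a-y0+180)%360-180
        print(np.round(s,4),'spin',round(-da/180,4), 'r',np.hypot(x,y))
E
python3 - <<'E'
from h import *
plan([(.187,.420,.2,110),(.325,.325,.2,110),(.39,.23,.2,110)])
E
```

```text
t 0.15 yaw 66.92409485860456 pos [0.25464607 0.59754758 0.20138657] z [-5.05884948e-04 -1.41733329e-03 -9.99998868e-01] F [ 0.0456994  -0.07147659  0.56923397] w 0.9963751220851994 q [-1.15  0.32 -0.07  1.45  0.02  1.37 -0.06]
[-0.6328  0.0245  0.0056] spin -0.2393 r 0.4597488444792439
[-0.7439  0.5718  0.0058] spin -0.2393 r 0.45961940777125593
[-0.9503  0.8953  0.0061] spin -0.2393 r 0.45276925690687087
```

>>> drive_tool(rows=[[[-0.2, 0, 0, -0.06, 0], [-0.4, 0.01, 0, -0.12, 0], [-0.63, 0.02, 0, -0.18, 0], [-0.63, 0.02, 0, -0.24, 0], [-0.63, 0.02, 0, -0.24, 0], [-0.67, 0.2, 0, -0.24, 0], [-0.71, 0.38, 0, -0.24, 0], [-0.74, 0.57, 0, -0.24, 0], [-0.74, 0.57, 0, -0.24, 0], [-0.82, 0.7, 0, -0.24, 0], [-0.95, 0.9, 0, -0.24, 0], [-0.95, 0.9, 0, -0.24, 0]]])

```text
time: 1.65
position: [0.3939, 0.2272, 0.2023]
tool_rot: [1.81, 2.566, -0.0]
ft_force: [-0.2, 0.9, -0.7]
grip_width: 1.004
```

```bash
python3 - <<'E'
from h import *
plan([(.44,.1,.2,110),(.455,0,.2,30),(.50,-.036,.2,30)])
E
```

```text
t 1.65 yaw 109.60183300548208 pos [0.39392892 0.2272286  0.20233797] z [ 7.19334911e-04 -7.87964765e-04 -9.99999431e-01] F [-0.23707781  0.88849061 -0.7161627 ] w 1.0044311780153568 q [-0.82 -0.11  0.22  1.92  0.02  1.33  1.31]
[-0.451   0.0024  0.0082] spin -0.0022 r 0.45122056690713913
[-0.7818 -0.0623  0.0085] spin 0.4422 r 0.455
[-0.9452  0.0387  0.0087] spin 0.4422 r 0.5012943247235101
```

>>> drive_tool(rows=[[[-0.2, 0, 0, 0, 0], [-0.4, 0, 0, 0.06, 0], [-0.6, 0, 0, 0.12, 0], [-0.78, -0.06, 0, 0.18, 0], [-0.94, 0.04, 0, 0.24, 0], [-0.94, 0.04, 0, 0.29, 0], [-0.94, 0.04, 0, 0.34, 0], [-0.94, 0.04, 0, 0.39, 0], [-0.94, 0.04, 0, 0.44, 0], [-0.94, 0.04, 0, 0.44, 0], [-0.94, 0.04, 0, 0.44, 0]]])

```text
time: 3.02
position: [0.5001, -0.0298, 0.2022]
tool_rot: [3.027, 0.842, -0.0]
ft_force: [0.1, -0.1, 0.4]
grip_width: 1.002
```

```bash
python3 - <<'E'
from h import *
plan([])
shot('wrist','w1');shot('side','s1')
E
```

```text
t 3.025 yaw 31.082612055941507 pos [ 0.50007413 -0.02979647  0.20216666] z [-1.13229849e-04 -1.10173602e-04 -9.99999988e-01] F [ 0.07819556 -0.07102112  0.44707482] w 1.0015059720534967 q [-0.52 -0.01  0.53  1.83  0.01  1.32  0.55]
```

View pics/w1.png

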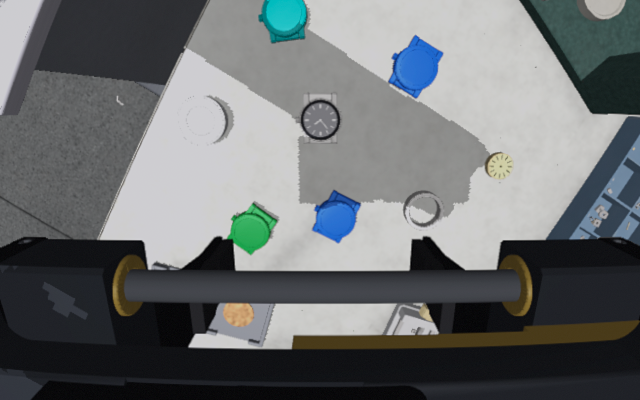

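```bash
python3 - <<'E'
from h import *
i=cv2.imread('pics/w1.png')
a=cv2.resize(i[80:160,280:360],None,fx=7,fy=7,interpolation=cv2.INTER_CUBIC);cv2.imwrite('pics/z2.png',a)
E
```

```text
(no output)
```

View pics/z2.png

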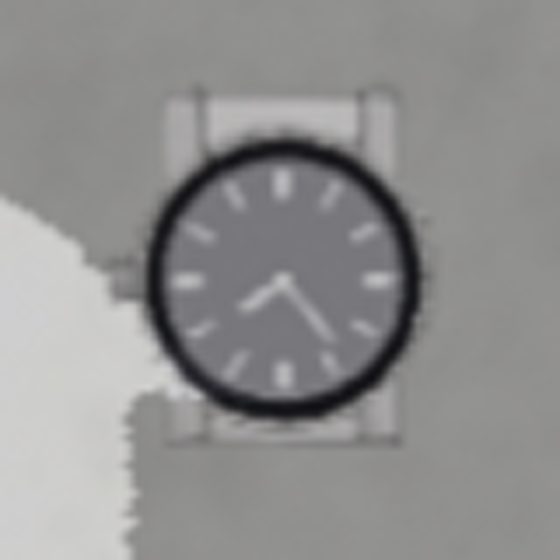

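```bash
python3 - <<'E'
from h import *
w=load('w1'); i=w['img']
m=(i.max(2)<60).astype(np.uint8); m[:80]=0;m[160:]=0;m[:,:280]=0;m[:,360:]=0
c=max(cv2.findContours(m,cv2.RETR_EXTERNAL,cv2.CHAIN_APPROX_NONE)[0],key=cv2.contourArea)
e=cv2.fitEllipse(c);print(e)
C=onz(w,*e[0],.017);print('center',C)
top=[onz(w,280+u/7,80+v/7,.006) for u,v in [(165,97),(398,97)]]; bot=[onz(w,280+u/7,80+v/7,.006) for u,v in [(165,440),(398,440)]]
print(top,bot)
tm=sum(top)/2;bm=sum(bot)/2;print('lugdir',np.degrees(np.arctan2(*(tm-bm)[1::-1])),np.linalg.norm((tm-C)[:2]),np.linalg.norm((bm-C)[:2]))
s,d=load('scene0'),load('side0')
print(onz(i and 0 or d,273+210/8,222+133/8,.017) if 0 else '')
plan([(C[0],C[1],.1,31),(C[0],C[1],.017,31)])
E
```

```text
((320.0298767089844, 119.53636932373047), (37.80839920043945, 38.97944641113281), 170.30621337890625)
center [0.46740714 0.02091741 0.017     ]
[array([0.43974062, 0.03405894, 0.006     ]), array([0.46893363, 0.05166518, 0.006     ])] [array([ 0.46509873, -0.00907316,  0.006     ]), array([0.49517774, 0.00907724, 0.006     ])]
lugdir 121.04732969843937 0.025541984469707846 0.024485371618906366

t 3.125 yaw 31.011699209931525 pos [ 0.49996018 -0.03026202  0.20224868] z [ 3.18739449e-05 -2.26304303e-05 -9.99999999e-01] F [-0.59902741 -0.181353    0.75566347] w 0.9993093099142903 q [-0.52 -0.01  0.53  1.83  0.01  1.32  0.55]
[-0.0051 -0.2021  0.3408] spin 0.0001 r 0.4678749521866072
[-0.0051 -0.2021  0.6175] spin 0.0001 r 0.4678749521866072
```

>>> drive_tool(rows=[[[0, -0.2, 0, 0, 0], [-0.005, -0.202, 0.15, 0, 0], [-0.005, -0.202, 0.3, 0, 0], [-0.005, -0.202, 0.34, 0, 0], [-0.005, -0.202, 0.34, 0, 0]]], grip_force=20)

```text
time: 3.75
position: [0.4675, 0.0204, 0.1005]
tool_rot: [3.028, 0.837, -0.001]
ft_force: [0.5, -0.2, 0.3]
grip_width: 0.995
```

```bash
python3 - <<'E'
from h import *
plan([(.4674,.0209,.017,31)])
shot('wrist','w2');shot('side','s2')
a=cv2.imread('pics/w2.png');b=cv2.imread('pics/s2.png')
cv2.imwrite('pics/z3.png',np.vstack([a[100:400],cv2.resize(b[150:300,200:520],None,fx=2,fy=2)]))
E
```

```text
t 3.75 yaw 30.92027265962055 pos [0.46745771 0.02038846 0.10047154] z [-4.79729288e-04 -3.47060378e-04 -9.99999825e-01] F [ 0.50721884 -0.2440943   0.29332432] w 0.9951199788360536 q [-0.57  0.    0.48  2.03 -0.    1.11  0.44]
[ 0.0009 -0.0016  0.2782] spin -0.0004 r 0.4678670430795484
```

View pics/z3.png

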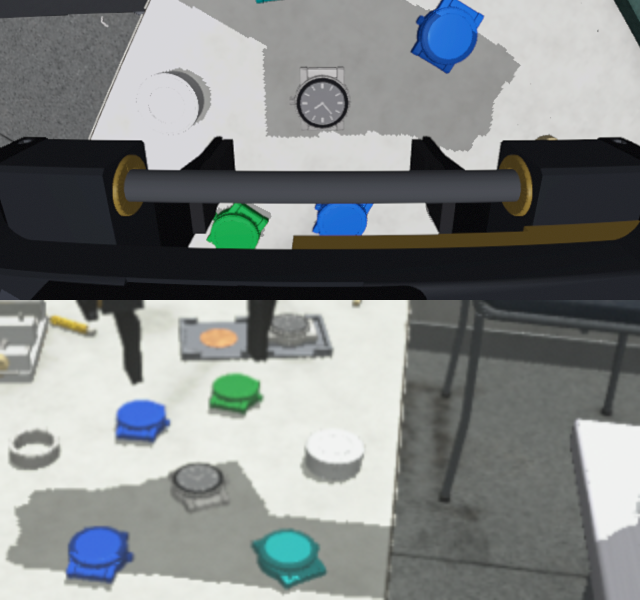

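>>> drive_tool(rows=[[[0, 0, 0.12, 0, 0], [0, 0, 0.22, 0, 0], [0, 0, 0.278, 0, 0], [0, 0, 0.278, 0, 0], [0, 0, 0.278, 0, 150], [0, 0, 0.278, 0, 255], [0, 0, 0.278, 0, 255], [0, 0, 0.278, 0, 255], [0, 0, 0.278, 0, 255], [0, 0, 0.278, 0, 255]]], grip_force=20)

```text
time: 5.1
position: [0.4673, 0.0205, 0.0169]
tool_rot: [-3.028, -0.838, 0.0]
ft_force: [0.2, -0.7, 1.0]
grip_width: 0.405
```

```bash
python3 - <<'E'
from h import *
shot('wrist','w3');shot('side','s3');shot('scene','c3')
plan([])
a=cv2.imread('pics/c3.png');b=cv2.imread('pics/s3.png')
cv2.imwrite('pics/z4.png',np.vstack([cv2.resize(a[150:250,220:420],None,fx=3,fy=3),cv2.resize(b[170:270,200:400],None,fx=3,fy=3)]))
E
```

```text
t 5.25 yaw 30.921977605434705 pos [0.46734294 0.02051625 0.01682346] z [-4.36062833e-05  1.94676417e-06 -9.99999999e-01] F [-0.05147363  0.39997252 -0.17099931] w 0.26246185841602776 q [-0.56  0.12  0.48  2.11 -0.07  0.93  0.5 ]
```

View pics/z4.png

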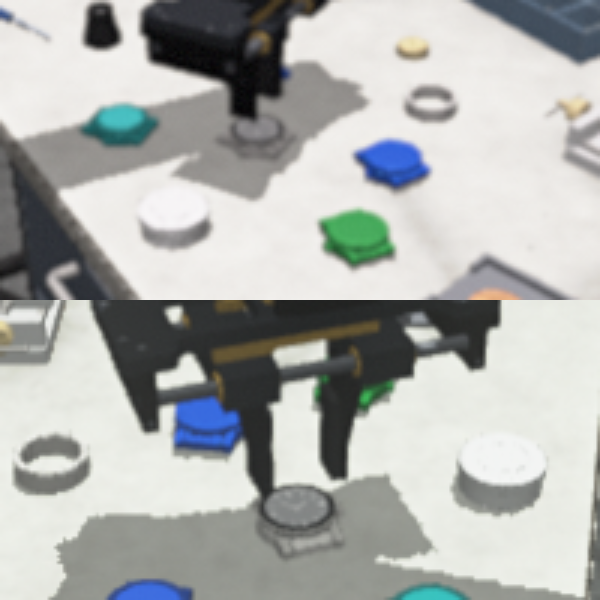

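View pics/w3.png

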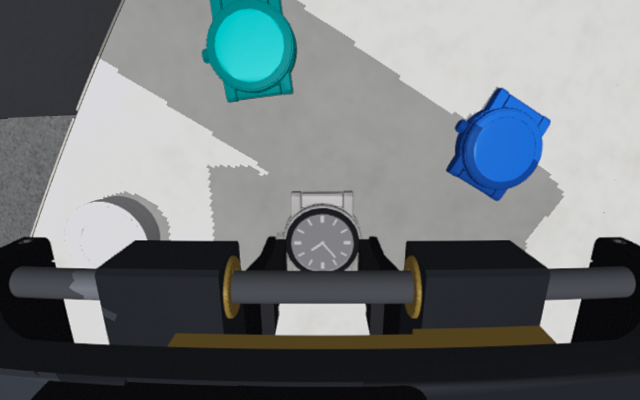

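```bash
python3 - <<'E'
from h import *
def proj(d,X): return cv2.projectPoints(np.array([X],float),cv2.Rodrigues(np.array(d['R']))[0],np.array(d['t']),np.array(d['camera_matrix']),np.array([float(d['k1']),0,0,0]))[0].ravel()
p=np.array([.4673,.0205,.003])
for t in('w3','s3','c3'):
    d=load(t); print(t,proj(d,p),proj(d,p+[0,0,.014]),-d['R'].T@d['t'])
w=load('w3'); print(onz(w,321,240,.017),onz(w,321,240,.0))
s=load('s3'); print('side dial',onz(s,200+297/3,170+207/3,.017)); s=load('s2');
w=load('w2'); print('w2 dial',onz(w,322,202,.017))
c=load('c3'); print('scene dial',onz(c,220+258/3,150+130/3,.017))
E
```

```text
w3 [321.25872298 234.63651901] [321.18850342 243.45935946] [0.43076779 0.08254184 0.19938371]
s3 [299.49585045 245.28125158] [299.43828005 238.38432456] [0.33141522 0.63526558 0.49871847]
c3 [305.77136558 197.67132996] [305.72079204 192.57250821] [ 0.07000566 -0.66885249  0.52188113]
[0.46617308 0.02218139 0.017     ] [0.46947321 0.01655518 0.        ]
side dial [0.46764417 0.0222183  0.017     ]
w2 dial [0.46706027 0.02160613 0.017     ]
scene dial [0.46620852 0.01735922 0.017     ]
```

```bash
python3 - <<'E'
from h import *
plan([])
shot('wrist','w4');shot('side','s4');shot('scene','c4')
a=cv2.imread('pics/w4.png')[170:370,200:440];b=cv2.imread('pics/s4.png')[180:260,240:360]
c=cv2.imread('pics/c4.png')[150:230,250:370]
r=lambda i,w:cv2.resize(i,(w,int(i.shape[0]*w/i.shape[1])),interpolation=cv2.INTER_CUBIC)
cv2.imwrite('pics/z5.png',np.vstack([np.hstack([r(b,400),r(c,400)]),r(a,800)[:, :]])[:900]) if 0 else cv2.imwrite('pics/z5.png',np.vstack([np.hstack([r(b,360),r(c,360)]),np.pad(r(a,420),((0,0),(0,300),(0,0)))]))
plan([])
E
```

```text
t 5.25 yaw 30.921977605434705 pos [0.46734294 0.02051625 0.01682346] z [-4.36062833e-05  1.94676417e-06 -9.99999999e-01] F [-0.05147363  0.39997252 -0.17099931] w 0.26246185841602776 q [-0.56  0.12  0.48  2.11 -0.07  0.93  0.5 ]
t 5.4 yaw 30.922649414925598 pos [0.46736751 0.0205208  0.01685305] z [ 1.27873173e-05  2.67397295e-05 -1.00000000e+00] F [-0.21735667  0.94387207  0.11577586] w 0.125671410224387 q [-0.56  0.12  0.48  2.11 -0.07  0.93  0.5 ]
```

View pics/z5.png

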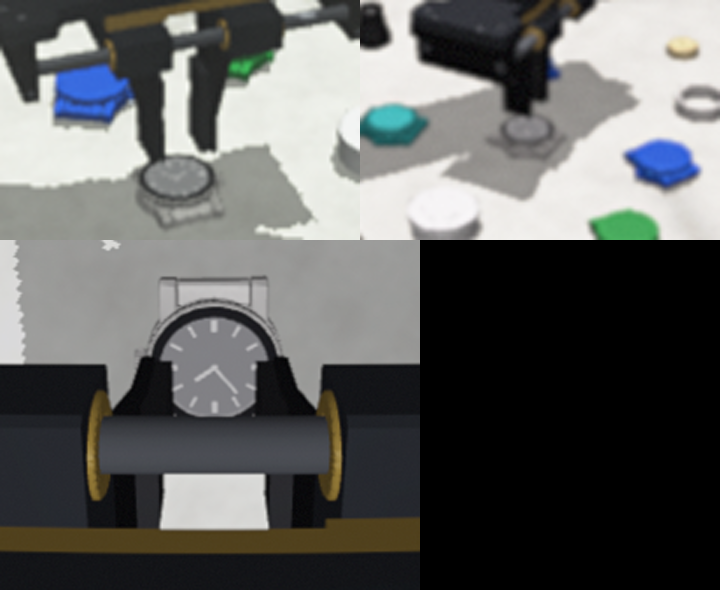

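The fingers passed over the dial. Two views put the fingertips at about z = 0.031, against the expected 0.003, so the tips sit about 28 mm higher than the nominal TCP offset implies. I'll reopen and go lower in small steps, watching the force.

>>> drive_tool(rows=[[[0, 0, 0, 0, 0], [0, 0, 0, 0, 0], [0, 0, 0, 0, 0], [0, 0, 0, 0, 0], [0, 0, 0, 0, 0], [0, 0, 0, 0, 0], [0, 0, 0, 0, 0], [0, 0, 0, 0, 0], [0, 0, 0, 0, 0]]])

```text
time: 6.52
position: [0.4674, 0.0205, 0.0169]
tool_rot: [-3.028, -0.838, -0.0]
ft_force: [-0.2, -0.2, 0.4]
grip_width: 0.98
```

```bash
python3 - <<'E'
from h import *
plan([])
shot('wrist','w5');shot('side','s5');shot('scene','c5')
a=cv2.imread('pics/w5.png')[170:370,200:440];b=cv2.imread('pics/s5.png')[180:260,240:360]
c=cv2.imread('pics/c5.png')[150:230,250:370]
r=lambda i,w:cv2.resize(i,(w,int(i.shape[0]*w/i.shape[1])),interpolation=cv2.INTER_CUBIC)
cv2.imwrite('pics/z6.png',np.vstack([np.hstack([r(b,400),r(c,400)]),np.pad(r(a,380),((0,0),(0,420),(0,0)))]))
E
```

```text
t 6.525 yaw 30.923451940794422 pos [0.46739195 0.02053824 0.01687519] z [ 9.25505331e-05  5.30749929e-05 -9.99999994e-01] F [-0.24988052 -0.2318135   0.38416653] w 0.9798530369371863 q [-0.56  0.12  0.48  2.11 -0.07  0.93  0.5 ]
```

View pics/z6.png

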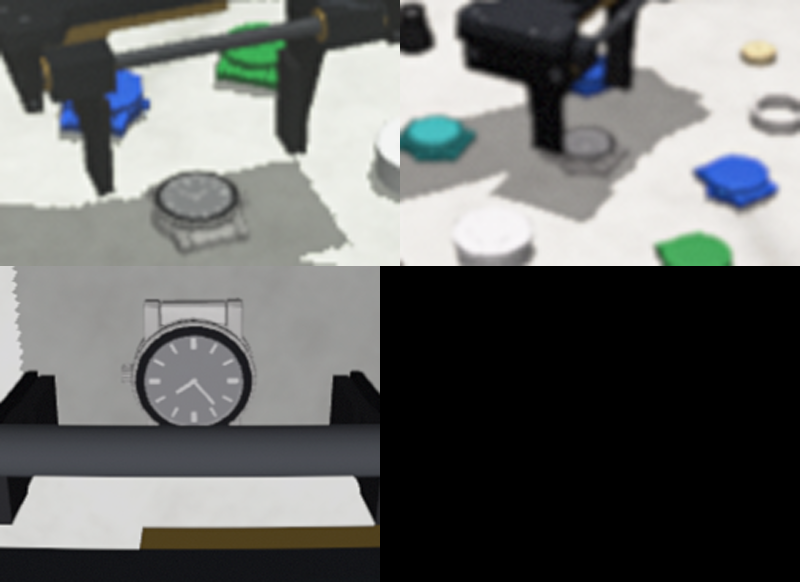

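```bash
python3 - <<'E'
from h import *
s,c=load('s5'),load('c5')
def tri(a,b):
    (o1,d1),(o2,d2)=ray(s,*a),ray(c,*b); d1/=np.linalg.norm(d1);d2/=np.linalg.norm(d2)
    A=sum(np.eye(3)-np.outer(d,d) for d in(d1,d2)); B=sum((np.eye(3)-np.outer(d,d))@o for o,d in((o1,d1),(o2,d2)))
    X=np.linalg.solve(A,B); return X,[np.linalg.norm(np.cross(X-o,d)) for o,d in((o1,d1),(o2,d2))]
print(tri((271.2,237.6),(316,176.4)),tri((327,226),(294.4,195.6)),tri((299.1,231.8),(305.2,186)))
E
```

```text
(array([0.50837446, 0.04617568, 0.03325166]), [np.float64(0.002377670879381661), np.float64(0.0023776708793817594)]) (array([4.26653608e-01, 3.51160084e-04, 3.31944613e-02]), [np.float64(0.00024042406967270677), np.float64(0.0002404240696726644)]) (array([0.46745502, 0.02363503, 0.03270587]), [np.float64(0.000469436040476571), np.float64(0.0004694360404765918)])
```

Triangulated fingertips are at z ≈ 0.033 and centred on the case in xy. I'll lower by about 27 mm.

>>> drive_tool(rows=[[[0, 0, 0.03, 0, 0], [0, 0, 0.06, 0, 0], [0, 0, 0.075, 0, 0], [0, 0, 0.075, 0, 0]]])

```text
time: 7.18
position: [0.4668, 0.0204, -0.0063]
tool_rot: [3.028, 0.837, -0.002]
ft_force: [0.5, -0.4, 0.2]
grip_width: 0.999
```

```bash
python3 - <<'E'
from h import *
plan([])
shot('side','s6');shot('scene','c6')
b=cv2.imread('pics/s6.png')[180:260,240:360]
c=cv2.imread('pics/c6.png')[150:230,250:370]
r=lambda i,w:cv2.resize(i,(w,int(i.shape[0]*w/i.shape[1])),interpolation=cv2.INTER_CUBIC)
cv2.imwrite('pics/z7.png',np.hstack([r(b,400),r(c,400)]))
E
```

```text
t 7.175 yaw 30.91912328028487 pos [ 0.46684368  0.02036928 -0.00626362] z [-1.20798531e-03 -4.45306358e-04 -9.99999171e-01] F [ 0.54709099 -0.37249528  0.18695722] w 0.9986406245782041 q [-0.55  0.16  0.48  2.12 -0.1   0.88  0.53]
```

View pics/z7.png

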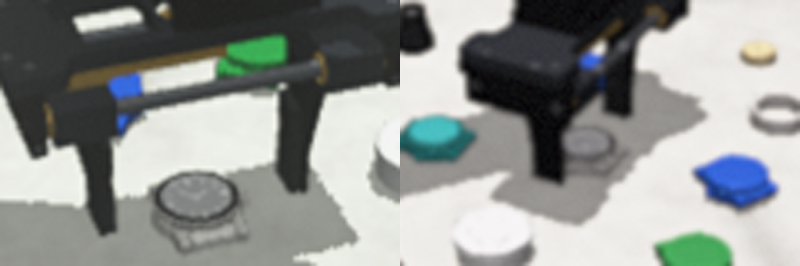

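>>> drive_tool(rows=[[[0, 0, 0.013, 0, 0], [0, 0, 0.013, 0, 130], [0, 0, 0.013, 0, 200], [0, 0, 0.013, 0, 255], [0, 0, 0.013, 0, 255], [0, 0, 0.013, 0, 255], [0, 0, 0.013, 0, 255], [0, 0, 0.013, 0, 255], [0, 0, 0.013, 0, 255]]], grip_force=20)

```text
time: 8.4
position: [0.4674, 0.0206, -0.0095]
tool_rot: [-3.028, -0.837, -0.0]
ft_force: [0.0, 0.8, 0.4]
grip_width: 0.5
```

```bash
python3 - <<'E'
from h import *
shot('side','s7'); shot('wrist','w7')
plan([])
b=cv2.imread('pics/s7.png')[180:260,240:360]
c=cv2.imread('pics/w7.png')[170:370,200:440]
r=lambda i,w:cv2.resize(i,(w,int(i.shape[0]*w/i.shape[1])),interpolation=cv2.INTER_CUBIC)
cv2.imwrite('pics/z8.png',np.vstack([r(b,400),r(c,400)]))
E
```

```text
t 8.5 yaw 30.91721549788262 pos [ 0.46739661  0.02055776 -0.0095001 ] z [ 1.10488105e-04  1.34056990e-04 -9.99999985e-01] F [2.61869623e-05 1.59325852e-01 5.65642685e-01] w 0.4967288413095224 q [-0.55  0.17  0.48  2.13 -0.1   0.87  0.53]
```

View pics/z8.png

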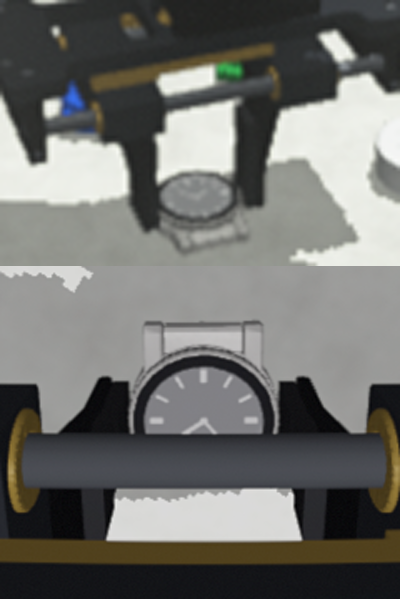

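```bash
python3 - <<'E'
from h import *
plan([(.4674,.0206,.13,30.9),(.495,-.29,.15,30.9)])
E
```

```text
t 8.5 yaw 30.91721549788262 pos [ 0.46739661  0.02055776 -0.0095001 ] z [ 1.10488105e-04  1.34056990e-04 -9.99999985e-01] F [2.61869623e-05 1.59325852e-01 5.65642685e-01] w 0.4967288413095224 q [-0.55  0.17  0.48  2.13 -0.1   0.87  0.53]
[ 2.00e-04 -1.00e-04 -4.65e-01] spin 0.0001 r 0.4678537378283944
[-0.4529  0.9353 -0.5318] spin 0.0001 r 0.5736941693969009
```

>>> drive_tool(rows=[[[0, 0, -0.12, 0, 255], [0, 0, -0.28, 0, 255], [0, 0, -0.46, 0, 255], [-0.08, 0.16, -0.53, 0, 255], [-0.16, 0.33, -0.53, 0, 255], [-0.24, 0.5, -0.53, 0, 255], [-0.32, 0.66, -0.53, 0, 255], [-0.4, 0.82, -0.53, 0, 255], [-0.45, 0.935, -0.53, 0, 255], [-0.45, 0.935, -0.53, 0, 255], [-0.45, 0.935, -0.53, 0, 255]]])

```text
time: 9.88
position: [0.4955, -0.2885, 0.1489]
tool_rot: [-3.026, -0.838, 0.001]
ft_force: [-0.4, 0.1, -0.9]
grip_width: 0.501
```

```bash
python3 - <<'E'
from h import *
shot('wrist','w8');shot('scene','c8')
plan([])
E
```

```text
t 9.975 yaw 31.05201398530788 pos [ 0.49598059 -0.28766074  0.14914949] z [-2.05226213e-04  1.39366162e-03 -9.99999008e-01] F [ 0.57096434  0.14202213 -1.23006056] w 0.49599080919522087 q [-0.21  0.24  0.79  1.74 -0.18  1.24  1.17]
```

View pics/w8.png

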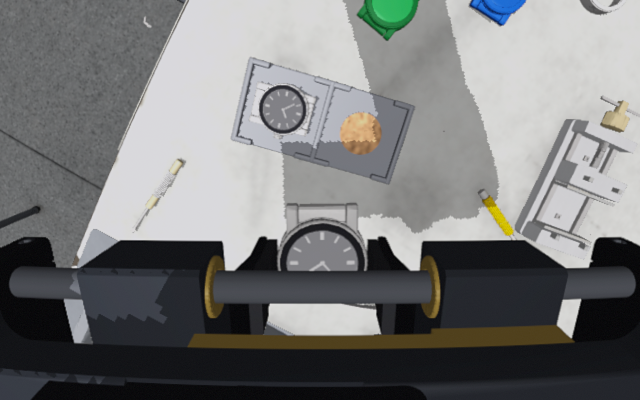

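The case is held at (320,250). The tray shows the seated case at (282,108) and the cork pad at (360,132). Next I'll find the seated lugs and compare them with the loose case.

```bash
python3 - <<'E'
from h import *
a=cv2.imread('pics/w8.png')[65:155,235:325]
b=cv2.imread('pics/w1.png')[80:160,280:360]
r=lambda i:cv2.resize(i,(560,560),interpolation=cv2.INTER_CUBIC)
g=r(a);
g=np.clip(255*(g/255.)**1.8,0,255).astype(np.uint8)
cv2.imwrite('pics/z9.png',g)
E
```

```text
(no output)
```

View pics/z9.png

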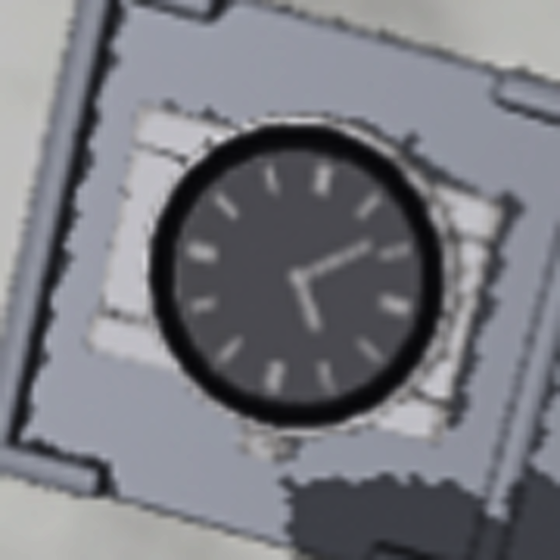

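```bash
python3 - <<'E'
from h import *
w=load('w8'); i=w['img']; hsv=cv2.cvtColor(i,cv2.COLOR_BGR2HSV)
m=cv2.inRange(hsv,(5,60,60),(25,255,255)); m[:90]=0;m[180:]=0;m[:,:320]=0;m[:,400:]=0
c=max(cv2.findContours(m,cv2.RETR_EXTERNAL,cv2.CHAIN_APPROX_NONE)[0],key=cv2.contourArea)
e=cv2.fitEllipse(cv2.convexHull(c));P=onz(w,*e[0],.005);print(e,'pad',P)
xs=[onz(w,e[0][0]+d,e[0][1],.005) for d in(-e[1][0]/2,e[1][0]/2)];print('dia',np.linalg.norm(xs[1]-xs[0]))
m=(i.max(2)<55).astype(np.uint8); m[:75]=0;m[140:]=0;m[:,:250]=0;m[:,315:]=0
c=max(cv2.findContours(m,cv2.RETR_EXTERNAL,cv2.CHAIN_APPROX_NONE)[0],key=cv2.contourArea)
e2=cv2.fitEllipse(c);S=onz(w,*e2[0],.021);print(e2,'seat',S, 'dist',np.linalg.norm((P-S)[:2]),'ang',np.degrees(np.arctan2(*(P-S)[1::-1])))
# corners of the tray outline
co=[onz(w,u,v,.01) for u,v in [(249,58),(413,104),(390,184),(232,140)]]
for k in range(4): d=co[(k+1)%4]-co[k]; print(co[k],np.linalg.norm(d),np.degrees(np.arctan2(d[1],d[0])))
print(sum(co)/4)
# seated lug line
g=lambda u,v:onz(w,235+u*90/560,65+v*90/560,.012)
a,b,cc,dd=g(145,108),g(90,345),g(515,200),g(440,435)
for p,q in((a,b),(cc,dd),(a,cc),(b,dd)): print(np.degrees(np.arctan2(*(p-q)[1::-1])))
# held case
m=(i.max(2)<70).astype(np.uint8)
a=cv2.resize(i[190:290,270:370],None,fx=5,fy=5);cv2.imwrite('pics/z10.png',a)
plan([(P[0],P[1],.1,105),(P[0],P[1],-.0055,105)])
E
```

```text
((360.34210205078125, 133.03311157226562), (40.929962158203125, 42.38652801513672), 25.434675216674805) pad [ 0.49979187 -0.22768199  0.005     ]
dia 0.03710377716673796
((282.18255615234375, 108.87251281738281), (43.79545974731445, 46.06584167480469), 163.56521606445312) seat [ 0.43011613 -0.24458924  0.021     ] dist 0.07169771792942249 ang 13.639541909707539
[ 0.38343256 -0.22260923  0.01      ] 0.14751418676676306 15.904828719024245
[ 0.52529964 -0.1821844   0.01      ] 0.07391296449040662 -72.44179031317182
[ 0.5475973  -0.25265383  0.01      ] 0.14929588244634276 -164.73155962966936
[ 0.40357117 -0.29196967  0.01      ] 0.07222488388731328 106.19051153761457
[ 0.46497517 -0.23735428  0.01      ]
105.28180851154448
102.61109155738406
-162.88466856113897
-163.5500296323915
t 9.975 yaw 31.05201398530788 pos [ 0.49598059 -0.28766074  0.14914949] z [-2.05226213e-04  1.39366162e-03 -9.99999008e-01] F [ 0.57096434  0.14202213 -1.23006056] w 0.49599080919522087 q [-0.21  0.24  0.79  1.74 -0.18  1.24  1.17]
[ 0.1139 -0.1645  0.1641] spin -0.4108 r 0.549209430434546
[ 0.1137 -0.1641  0.5158] spin -0.4108 r 0.549209430434546
```

View pics/z10.png

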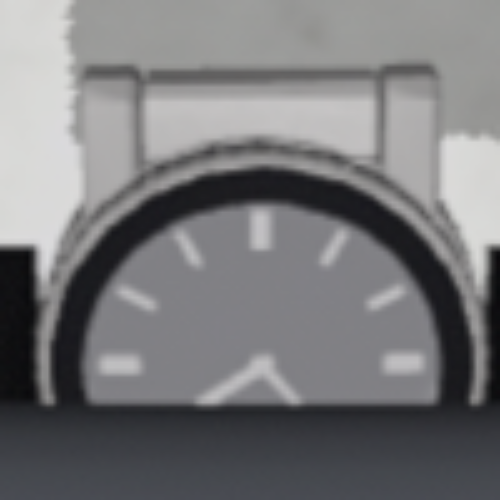

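>>> drive_tool(rows=[[[0.06, -0.08, 0.05, -0.06, 255], [0.114, -0.164, 0.1, -0.12, 255], [0.114, -0.164, 0.1, -0.18, 255], [0.114, -0.164, 0.1, -0.24, 255], [0.114, -0.164, 0.1, -0.3, 255], [0.114, -0.164, 0.15, -0.36, 255], [0.114, -0.164, 0.25, -0.413, 255], [0.114, -0.164, 0.3, -0.413, 255], [0.114, -0.164, 0.3, -0.413, 255], [0.114, -0.164, 0.3, -0.413, 255]]])

```text
time: 11.22
position: [0.5005, -0.2297, 0.0604]
tool_rot: [1.907, 2.495, 0.001]
ft_force: [-0.6, -0.1, -1.1]
grip_width: 0.5
```

```bash
python3 - <<'E'
from h import *
shot('wrist','w9');shot('scene','c9');shot('side','s9')
plan([(.4998,-.2277,.01,105.5),(.4998,-.2277,-.0045,105.5)])
b=cv2.imread('pics/s9.png')[110:210,250:400];c=cv2.imread('pics/c9.png')[210:310,310:460]
r=lambda i,w:cv2.resize(i,(w,int(i.shape[0]*w/i.shape[1])),interpolation=cv2.INTER_CUBIC)
cv2.imwrite('pics/z11.png',np.vstack([np.hstack([r(b,390),r(c,390)]),r(cv2.imread('pics/w9.png')[100:360],780)]))
E
```

```text
t 11.375 yaw 105.22905286652241 pos [ 0.50052012 -0.22991492  0.06046952] z [ 1.78829797e-03 -3.25605585e-04 -9.99998348e-01] F [-0.03676626  0.15110193 -0.34887999] w 0.4983583515093696 q [-0.14  0.25  0.6   1.89 -0.16  1.05  2.36]
[ 0.0079 -0.0007  0.1682] spin -0.0015 r 0.549224298442813
[ 0.0079 -0.0007  0.2166] spin -0.0015 r 0.549224298442813
```

View pics/z11.png

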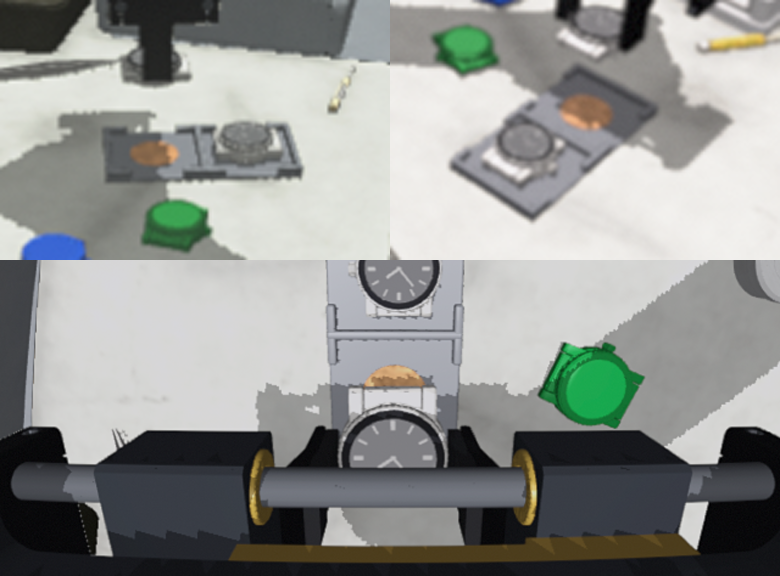

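>>> drive_tool(rows=[[[0.007, 0, 0.06, -0.001, 255], [0.007, 0, 0.12, -0.001, 255], [0.007, 0, 0.16, -0.001, 255], [0.007, 0, 0.18, -0.001, 255], [0.007, 0, 0.2, -0.001, 255], [0.007, 0, 0.21, -0.001, 255], [0.007, 0, 0.214, -0.001, 255], [0.007, 0, 0.214, -0.001, 255], [0.007, 0, 0.214, -0.001, 255]]])

```text
time: 12.5
position: [0.4994, -0.2277, -0.0045]
tool_rot: [1.903, 2.499, 0.001]
ft_force: [0.2, 0.4, -0.8]
grip_width: 0.501
```

```bash
python3 - <<'E'
from h import *
shot('wrist','w10');shot('scene','c10');shot('side','s10')
plan([(.4998,-.2277,-.0055,105.5)])
b=cv2.imread('pics/s10.png')[110:210,250:400];c=cv2.imread('pics/c10.png')[210:310,310:460]
r=lambda i,w:cv2.resize(i,(w,int(i.shape[0]*w/i.shape[1])),interpolation=cv2.INTER_CUBIC)
cv2.imwrite('pics/z12.png',np.vstack([np.hstack([r(b,390),r(c,390)]),r(cv2.imread('pics/w10.png')[100:360],780)]))
E
```

```text
t 12.65 yaw 105.44321867939335 pos [ 0.49937641 -0.22768764 -0.00453876] z [ 4.74072553e-04  3.51819460e-05 -9.99999887e-01] F [-0.2306523   0.02351752 -1.04155536] w 0.4965237162086978 q [-0.11  0.34  0.57  1.94 -0.23  0.93  2.41]
[-0.0004  0.0013  0.0032] spin -0.0003 r 0.549224298442813
```

View pics/z12.png

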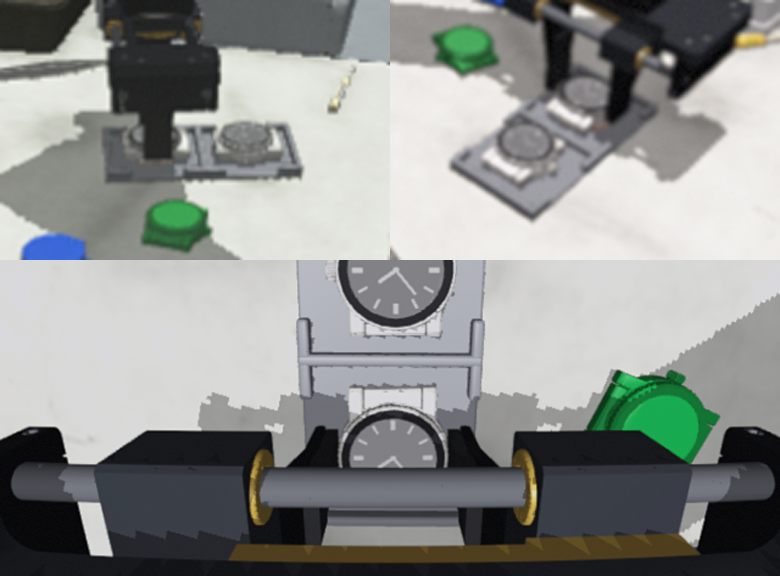

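>>> drive_tool(rows=[[[0, 0, 0.003, 0, 255], [0, 0, 0.004, 0, 255], [0, 0, 0.004, 0, 60], [0, 0, 0.004, 0, 60], [0, 0, 0.004, 0, 60], [0, 0, 0.004, 0, 60], [0, 0, 0.004, 0, 60], [0, 0, 0.004, 0, 60]]])

```text
time: 13.65
position: [0.4992, -0.2277, -0.006]
tool_rot: [-1.903, -2.5, -0.0]
ft_force: [-0.1, -0.2, 0.3]
grip_width: 0.762
```

>>> drive_tool(rows=[[[0, 0, -0.08, 0, 60], [0, 0, -0.2, 0, 60], [0, 0, -0.35, 0, 60], [0, 0.1, -0.5, 0, 60], [0, 0.2, -0.5, 0, 60], [0, 0.2, -0.5, 0, 60], [0, 0.2, -0.5, 0, 60]]])

```text
time: 14.52
position: [0.5559, -0.2121, 0.1434]
tool_rot: [-1.903, -2.498, 0.002]
ft_force: [-1.3, 0.2, -0.2]
grip_width: 0.764
```

```bash
python3 - <<'E'
from h import *
w=shot('wrist','w11');shot('scene','c11');shot('side','s11')
plan([]); i=w['img']
b=cv2.imread('pics/s11.png')[110:210,250:400];c=cv2.imread('pics/c11.png')[210:310,310:460]
r=lambda i,w:cv2.resize(i,(w,int(i.shape[0]*w/i.shape[1])),interpolation=cv2.INTER_CUBIC)
cv2.imwrite('pics/z13.png',np.vstack([np.hstack([r(b,390),r(c,390)]),r(i[0:260],780)]))
m=(i.max(2)<60).astype(np.uint8); m[240:]=0
for c in cv2.findContours(m,cv2.RETR_EXTERNAL,cv2.CHAIN_APPROX_NONE)[0]:
    if 200<cv2.contourArea(c)<6000 and len(c)>5: e=cv2.fitEllipse(c); print(e,onz(w,*e[0],.021))
E
```

```text
t 14.675 yaw 105.35802861747796 pos [ 0.55586045 -0.2123725   0.14368087] z [-9.42199333e-04  2.64848455e-04 -9.99999521e-01] F [-1.01205366 -0.19938745 -0.15319426] w 0.7655871332147535 q [-0.18  0.27  0.59  1.69 -0.16  1.23  2.29]
((67.3086929321289, 208.3061065673828), (38.02910232543945, 118.50653839111328), 110.00270080566406) [ 0.63382435 -0.43537725  0.021     ]
((321.9767150878906, 123.88392639160156), (45.24197769165039, 45.87257385253906), 3.825378894805908) [ 0.49962289 -0.22658497  0.021     ]
((323.02593994140625, 33.075496673583984), (47.99761962890625, 50.31156921386719), 179.2783203125) [ 0.43018176 -0.2448925   0.021     ]
```

View pics/z13.png

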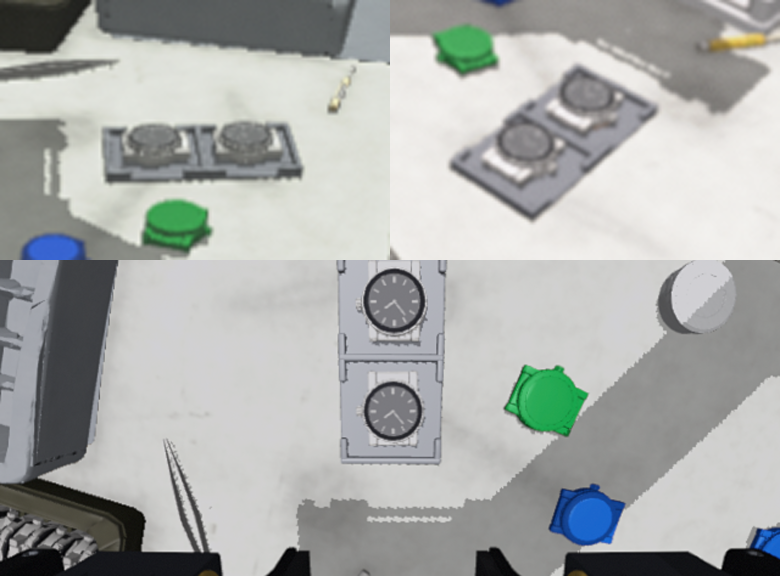

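```bash
python3 -c "
from bench import ctrl
print(ctrl.close_job())"
```

```text
the job is handed in; nothing more can be done
None
```

The loose watch case is in the empty pocket, face up and released. The job was handed in at about 15 s on the robot's clock, and it gives no verdict.

**Final checks (last wrist picture, gripper clear of everything):**
- **Position:** the case's centre measures (0.4996, -0.2266), about 1 mm from the pocket centre.
- **Seated case:** it measures the same as before the placing, within 0.4 mm.
- **Direction:** the crown, hands and lugs of both cases point the same way.
- **Flatness:** I judged this only by eye, from three views. Both cases look level.

**What disagreed on the way:**
- **First grasp missed:** the jaws closed above the dial. Triangulation put the fingertips about 28–30 mm higher than the stated tool geometry gives. I reopened, went down about 26 mm more and gripped at 43 mm opening; the case was not disturbed.
- **Lug direction unclear from above:** the cases show lug-like ends on both sides, measuring 25.5 and 24.5 mm from the centre, too close to tell which is the real lug end. I set the direction by matching the crown and dial hands to the seated case instead.

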